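# Third hand at the rotary microscope stage

## Robot

A 7-joint arm with a two-finger parallel gripper is mounted at the origin on the work surface. World frame = base frame: x ahead of the robot, y to its left, z up, the work surface at z = 0. Lengths are in m, angles in rad, forces in N, time in s.
With the tool pointing down it reaches from about 0.425 to 0.925 m from the base axis. Payload 6.8 kg.
Tool frame: the origin (TCP) lies midway between the tips of the shut fingers; the grasp point (between the pads) lies 19 mm behind it (grip_point_offset is the z of the grasp point in the tool frame, in m); z points along the fingers, y is the line along which they close (so a half turn about z gives the same grasp; the last joint's range is limited). The gripper opens to 85 mm and grips with 20 to 120 N. Pads are 22 mm wide; open, the fingers measure 114 mm over their backs; the gripper's body (76 mm by 85 mm) begins 54 mm behind the grasp point. The pads swing forward as they close: fully open they stand 13 mm farther back than shut.
Start: joints at [1.042, 0.477, 0.022, 1.555, -0.011, 1.109, -0.083], TCP at [0.276, -0.616, 0.231] pointing down, gripper open.
Joint ranges: [-2.96, 2.96], [-0.34, 2.1], [-1.41, 1.46], [0.24, 2.44], [-1.37, 4.51], [0.17, 1.92], [-2.96, 2.96]. Speed limits (rad/s): [2.39, 2.39, 3.14, 3.14, 3.14, 3.14, 3.14].

## Interface

Orientations are given as a rotation vector (axis times angle).
In Python, from bench import get_obs, grab_frame, calibration, hand_in, grip_point_offset gives the robot as it stands.
- The arm moves only by the shell command python3 -m pendant 'ROWS' [OPENING] [FORCE]. ROWS is a JSON object of lists of equal length, an entry for each row: "translation": the shift along the world's x, y, z in units of 25 mm (1.0 is 25 mm), a list of three; "delta_rot": the turn, a rotation vector about the world's x, y, z in units of 5 degrees (1.0 is 5 degrees), a list of three. In form: {"translation": [[dx, dy, dz], ...], "delta_rot": [[rx, ry, rz], ...]}. A call has 1 to 12 rows; each row is the pose to reach, as a shift and turn from the pose commanded when the call began; what a row does not reach only later rows make up. A row lasts 1/8 s, in which the tool goes at most 62.5 mm and 10.7 degrees, less where a joint would pass 70% of its speed; a pose out of reach is approached as far as the arm can. A call with a gripper value outside its range is refused whole. OPENING is the opening, from 0 (shut) to 1 (fully open), set as the call begins (- or left out, the last holds). The fingers move at their own pace and stop on an object; FORCE is the grip in N (left out, the last holds). Time passes only in rows, so rows that repeat a pose let the fingers close. It gives the time, the measured TCP pose, the force, the opening and the grip force at its end, in the units of the state.
- get_obs(): the state, without advancing time (a new reading comes with each control period).
- grab_frame(name): name is "scene" or "top" or "wrist"; returns (picture, depth): 420x560x3 uint8, red, green, blue; 420x560 float32, m along the optical axis (not along the pixel's ray), 0 where there is no reading.
- calibration(name): a dict with "K" (3x3 intrinsics, pixels), "rvec" (rotation vector, rad) and "tvec" (3), from world to camera coordinates, as OpenCV has them. Camera axes: x right, y down, z forward; pixel columns grow to the right and rows downward; lengths in m; the calibration is good to about 2 mm. A picture is of the moment at which its call begins: read the wrist's pose just before it. calibration takes no time and is no camera call; for the wrist camera it gives the pose at the moment of the call.
- hand_in(): hands the job in; it is judged then, once.
The state is a dict: "clock": time; "joints": joint angles; "qvel": joint speeds; "tau": joint torques, N m; "tcp_pos": TCP position; "orientation": TCP orientation; "contact_force": force on the tool from outside, world axes, zero at the start; "moment": the same for the moment, N m; "grip_width": finger opening in m; "gripper_force": force on a finger pad.
Only numpy, scipy, OpenCV 4.12 (cv2) and the standard library are available. Lean on these libraries where they do the work, as an engineer would, in place of code of your own. Each camera call takes 0.05 s, during which the arm holds its last target. There are 200 camera calls.

## Task

Turn the rotary microscope stage counter-clockwise (seen from above) by its upright post until it drops into its detent, then lay the specimen holder - the plate with the upright rib - flat on it, a long edge square against the sprung jaw and its ends flush with the jaw's ends. Push the holder on against the spring until the jaw's pointer bar stands fully between the two ends of the index blocks, never driving the jaw to the end of its travel, and finish while still holding it pressed there with a steady push, so that a technician can screw it down. Leave the other things on the bench alone.

Things in the scene. Friction and masses are not known exactly. Their poses are not given: they have to be found in the camera images.
- stage (a joint): angle of the rotary stage, rad, growing counter-clockwise from above; 0 = in the detent, starts at -1.4 to -0.8, hard stops at -1.7 and +0.3. A sprung nose on the base's +y side drops between two bosses on the disc's rim at 0. Friction 0.12 N m; climbing over a boss (from 0.15 rad before 0), or leaving the detent, takes about 0.5 N m more. Elsewhere it stays where it is left.
- stage_base: the fixed beige round base of the stage; origin on the bench under the stage's axis. Its x axis is the direction in which the jaw must finally be pushed (in the detent the disc's axes are parallel to the base's).
- stage_axis (a point): centre of the top face of the rotary stage, a black disc of 240 mm diameter whose top is 50 mm above the bench; on the axis of rotation; turns with the disc: its x axis points from the post to the jaw
- post_top (a point): centre of the top of the upright round steel post (14 mm diameter, 50 mm tall above the disc's top, so its top is 100 mm above the bench) by which the disc is turned; it stands 100 mm from the axis on the disc's -x side, opposite the jaw, and turns with the disc
- jaw (a joint): how far the sprung jaw on the disc is pushed in along the disc's +x, m; 0 = fully out, 0.026 = end of travel. Spring: 3.5 N at 0 plus 0.35 N per mm. The pointer bar is fully between the ends of the index blocks from 8 mm (6.3 N) to 18 mm (9.8 N); middle 13 mm (8 N).
- jaw_pad: the jaw's aluminium front bar, 100 mm wide (y), 10 mm thick (x), 1 to 24 mm above the disc; origin: middle of its front face, which looks at the post, at the level of the disc's top; moves with the jaw; axes: x the direction of pushing, z up. With the jaw out the face is 35 mm from the axis, on the side away from the post. Fixed housing behind it: 75 to 103 mm from the axis, 26 mm high.
- pointer (a point): the jaw's pointer: a cross bar 26 mm long (y) and 2 mm thick (x) above the housing, carried on an arm from the jaw; this point is its centre; moves with the jaw
- index (a point): the point midway between the two index blocks on top of the fixed housing, one either side of the pointer's arm; each block is 12 mm long along the disc's x, so the bar is fully between their ends when its centre lies within 5 mm of this point along x (jaw at 8 to 18 mm)
- holder: loose specimen holder, aluminium, 0.2 to 0.4 kg: plate 70 (x) by 100 (y) by 12 mm with two dark recesses; on its middle an upright rib to grasp, 40 mm long (x), 14 mm thick (y), from 12 to 50 mm above the underside. Origin: centre of the underside (35 mm before the pad's face when laid against it). Flat on the bench at the robot's right. Either long (100 mm) edge may face the jaw.
- blank: bystander: plain aluminium blanking plate 70 by 100 by 10 mm without a rib, lying on the bench near the holder (either of the two may be the nearer to the robot); origin: centre of the underside
- objective: bystander: a microscope objective standing nose up, 34 mm diameter, 50 mm tall; origin: centre of the underside
- reagent: bystander: white plastic bottle with blue cap, 60 mm diameter, 110 mm tall; origin: centre of the underside

How it is judged:
By the outcome, as a careful person would: the job done as asked, in the order asked, and still so for the second after the job is handed in, while the arm keeps its last pose, push and grip.
It also fails if it takes over 61 s, if anything falls off the work surface, if the arm or the gripper's body presses on something with over 40 N, if the wrist force passes 120 N, or if a joint passes its speed limit or range.

## Working session

There is one attempt and no reset: what is moved stays moved. The work goes in short steps, Python scripts to look and compute and a shell command to move; the robot and the scene stay as the last step left them, time stands still between calls to the robot, and variables do not carry over. Pictures are saved under pics/ and viewed, at most 11 in all, crops included, and the job is handed in when it is done.

```bash
mkdir -p pics; ls; python3 - <<'E'
from bench import *
import cv2,numpy as np
o=get_obs();print({k:np.round(v,3) for k,v in o.items()},grip_point_offset)
for n in("scene","top"):
    p,d=grab_frame(n);cv2.imwrite(f"pics/{n}0.png",p[...,::-1]);np.save(f"pics/{n}0.npy",d)
    c=calibration(n);R=cv2.Rodrigues(np.array(c["rvec"]))[0];print(n,-R.T@np.array(c["tvec"]).ravel(),R[2])
E
```

```text
pics
{'clock': np.float64(0.0), 'joints': array([ 1.042,  0.478,  0.022,  1.556, -0.011,  1.109, -0.083]), 'qvel': array([ 0.002,  0.001, -0.   ,  0.001, -0.001, -0.002,  0.002]), 'tau': array([-1.0000e-03, -5.9645e+01,  1.6080e+00, -2.8120e+01,  1.2000e-02,
        9.0000e-03,  0.0000e+00]), 'tcp_pos': array([ 0.275, -0.616,  0.23 ]), 'orientation': array([-3.071e+00, -6.560e-01,  1.000e-03]), 'contact_force': array([-0.284, -0.486,  0.597]), 'moment': array([ 0.033, -0.02 ,  0.055]), 'gripper_force': np.float64(0.0), 'grip_width': np.float64(0.085)} -0.0187
scene [0.98363116 0.67401709 0.83963132] [-0.39919383 -0.57828736 -0.71149702]
top [0.3556646  0.05820847 1.16175678] [ 0.18804295 -0.01302249 -0.98207447]
```

View pics/top0.png

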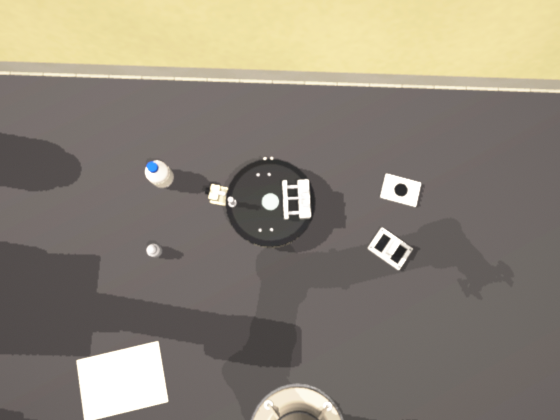

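View pics/scene0.png

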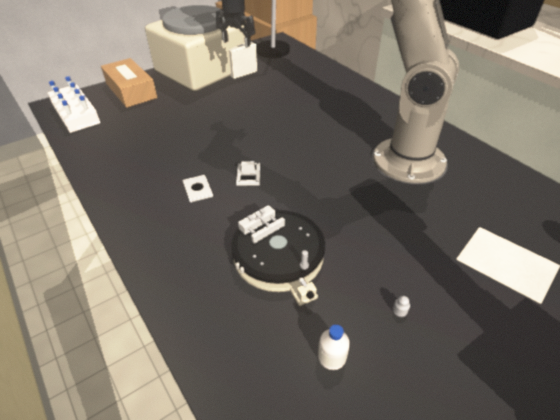

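The top view shows the stage centred near (270,202), with the post at (232,202), the jaw at (297,199) and the nose at (217,194). The holder is at (390,249), the blank at (401,190), the bottle at (160,174) and the objective at (154,250). Next I'll get metric positions from the point clouds.

```bash
cat > h.py <<'E'
from bench import *
import cv2,numpy as np
from scipy import ndimage
def cloud(d,c):
    K=np.array(c["K"]);R=cv2.Rodrigues(np.array(c["rvec"]))[0];t=np.array(c["tvec"]).ravel()
    v,u=np.mgrid[:d.shape[0],:d.shape[1]]
    P=np.stack([(u-K[0,2])/K[0,0]*d,(v-K[1,2])/K[1,1]*d,d],-1)
    W=(P-t)@R; W[d<=0]=np.nan; return W
def rect(P):
    r=cv2.minAreaRect((P[:,:2]*1000).astype(np.float32)); return np.round(r[0],1),np.round(r[1],1),round(r[2],1)
def proj(p,c):
    return cv2.projectPoints(np.array(p,float).reshape(-1,1,3),np.array(c["rvec"]),np.array(c["tvec"]),np.array(c["K"]),None)[0].reshape(-1,2)
E
python3 - <<'E'
from h import *
c=calibration("top")
W=cloud(np.load("pics/top0.npy"),c);p=cv2.imread("pics/top0.png")
print("bench z",np.nanmedian(W[300:330,180:220,2]),"tcp px",proj(get_obs()["tcp_pos"],c))
def box(name,r0,r1,c0,c1,z0,z1):
    S=W[r0:r1,c0:c1].reshape(-1,3);S=S[(S[:,2]>z0)&(S[:,2]<z1)]
    print(name,len(S),S.mean(0).round(4),rect(S) if len(S)>3 else "")
    return S
box("holder plate",220,285,355,425,.006,.02);box("holder rib",220,285,355,425,.03,.06)
box("blank",165,215,370,430,.005,.02)
S=box("disc",145,260,215,325,.044,.056)
e=cv2.minEnclosingCircle((S[:,:2]*1000).astype(np.float32));print(e)
A=np.c_[2*S[:,:2],np.ones(len(S))]
box("post",185,220,222,245,.085,.11)
box("jaw",165,230,275,325,.062,.1);box("jawpad",165,230,275,325,.068,.0755);box("housing+",165,230,275,325,.0765,.1)
box("nose",175,215,200,226,.02,.09)
box("obj",235,265,140,170,.03,.07);box("bottle",155,195,140,180,.05,.13)
for u,v in[(217,186),(217,194),(213,204),(225,195),(390,249),(402,190)]:print(u,v,W[v,u].round(3))
cr=cv2.resize(p[140:270,190:340],None,fx=5,fy=4.5,interpolation=cv2.INTER_CUBIC);cv2.imwrite("pics/crop1.png",cr[:600,:800])
E
```

```text
bench z -0.0006585918069638968 tcp px [[593.3984193  337.28600472]]
holder plate 848 [ 0.4766 -0.2423  0.0116] (array([ 483.7, -233.5]), array([153.7, 141.8]), 10.8)
holder rib 106 [ 0.477  -0.2421  0.0472] (array([ 477.2, -243.2]), array([14.6, 40.4]), 54.4)
blank 895 [ 0.6409 -0.2765  0.0097] (array([ 637.2, -275.7]), array([123.9, 150. ]), 7.3)
disc 5494 [0.586  0.0929 0.0499] (array([589.5,  84. ]), array([239. , 238.2]), 35.8)
((591.901123046875, 100.60160064697266), 136.3834228515625)
post 28 [0.5803 0.1829 0.0979] (array([580.4, 183.4]), array([11.3, 12.8]), 4.2)
jaw 660 [0.5932 0.0104 0.0745] (array([594.4,  15.1]), array([100.9,  68. ]), 4.3)
jawpad 322 [0.5944 0.0141 0.0732] (array([594.8,  15.1]), array([100.2,  67.9]), 4.4)
housing+ 195 [0.594  0.0037 0.0798] (array([594.2,  14.8]), array([97.9, 65.7]), 3.1)
nose 214 [0.6116 0.2343 0.0411] (array([612.8, 233.9]), array([42.8, 49.3]), 31.5)
obj 96 [0.4532 0.3865 0.0422] (array([453. , 386.5]), array([26.3, 28.2]), 69.2)
bottle 441 [0.6526 0.3788 0.0824] (array([657.7, 384.3]), array([57.1, 57.6]), 30.5)
217 186 [0.628 0.229 0.038]
217 194 [0.606 0.227 0.04 ]
213 204 [ 0.587  0.243 -0.003]
225 195 [0.609 0.209 0.014]
390 249 [ 0.47  -0.233  0.051]
402 190 [ 0.638 -0.279  0.013]
```

View pics/crop1.png

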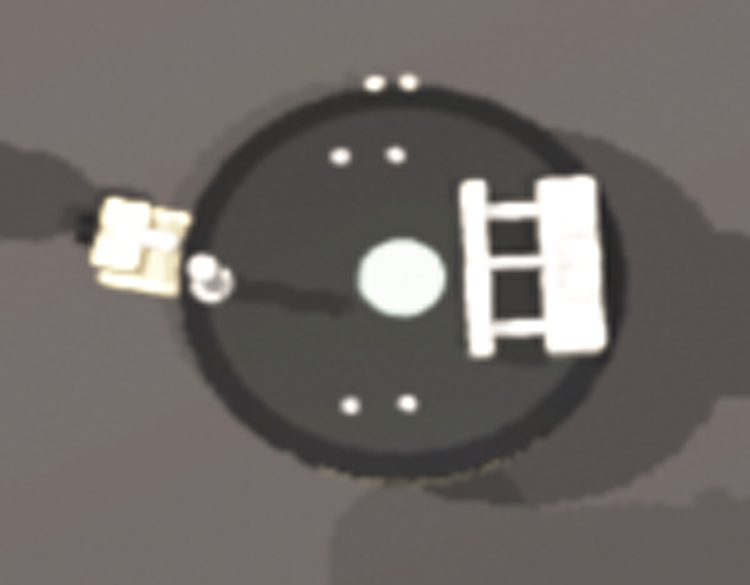

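The disc centre is about (0.589, 0.084) with disc x at −85.6°. The nose puts base yaw near −8.7°, so the stage needs about +77°. I'll move above the post and turn the fingers tangential to its arc.

```bash
python3 -m pendant '{"translation":[[12.2,32,0],[12.2,32,0],[12.2,32,0],[12.2,32,0],[12.2,32,0],[12.2,32,0],[12.2,32,0],[12.2,32,0],[12.2,32,0],[12.2,32,0],[12.2,32,0],[12.2,32,0]],"delta_rot":[[0,0,14.1],[0,0,14.1],[0,0,14.1],[0,0,14.1],[0,0,14.1],[0,0,14.1],[0,0,14.1],[0,0,14.1],[0,0,14.1],[0,0,14.1],[0,0,14.1],[0,0,14.1]]}' 1 60
```

```text
clock: 1.6
tcp_pos: [0.5432, 0.0862, 0.2311]
orientation: [2.131, 2.308, -0.001]
contact_force: [1.0, -0.1, -0.4]
grip_width: 0.0849
gripper_force: 0.0
```

```bash
python3 -m pendant '{"translation":[[1.4,3.6,0],[1.4,3.6,0],[1.4,3.6,0],[1.4,3.6,0],[1.4,3.6,0]],"delta_rot":[[0,0,0],[0,0,0],[0,0,0],[0,0,0],[0,0,0]]}'
python3 - <<'E'
from h import *
c=calibration("wrist");p,d=grab_frame("wrist");cv2.imwrite("pics/w1.png",p[...,::-1])
W=cloud(d,c).reshape(-1,3)
for n,z0,z1 in(("post",.094,.106),("disc",.046,.054)):
    S=W[(W[:,2]>z0)&(W[:,2]<z1)];S=S[(abs(S[:,0]-.58)<.04)&(abs(S[:,1]-.18)<.04)] if n=="post" else S
    print(n,len(S),S.mean(0).round(4),rect(S))
E
```

```text
clock: 2.22
tcp_pos: [0.5778, 0.1728, 0.2311]
orientation: [2.132, 2.306, -0.002]
contact_force: [0.8, 0.5, 1.0]
grip_width: 0.0855
gripper_force: 0.0
post 275 [0.5797 0.1874 0.0998] (array([579.8, 187. ]), array([12.8, 13.3]), 3.1)
disc 39446 [0.585  0.1092 0.0507] (array([593.2,  92.4]), array([254.6, 238.9]), 39.7)
```

View pics/w1.png

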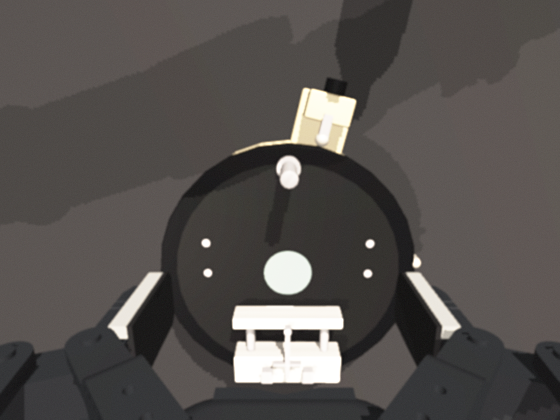

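The wrist view shows the post top at (288,165), the centre dot at (288,272), the nose block at (328,118) and the jaw at the bottom. I'll refine the axis and nose direction from this camera.

```bash
python3 - <<'E'
from h import *
c=calibration("wrist");p,d=grab_frame("wrist");W=cloud(d,c)
m=np.zeros(d.shape,bool);m[245:300,258:318]=True
m&=(p.min(-1)>150);C=W[m].mean(0);print("dot",C.round(4),m.sum())
m=np.zeros(d.shape,bool);m[300:330,225:350]=True;m&=(W[...,2]>.068)&(W[...,2]<.078);print("pad",rect(W[m]),W[m].mean(0).round(4))
m=np.zeros(d.shape,bool);m[85:152,292:360]=True;m&=(p[...,0]>130)&(W[...,2]>.015)
S=W[m];print("nose",rect(S),S.min(0).round(3),S.max(0).round(3))
for z in(.03,.04,.05,.06):
    T=S[abs(S[:,2]-z)<.005]
    if len(T)>5:print(z,len(T),rect(T))
for u,v in((322,140),(326,120),(302,112),(345,118),(316,93)):print(u,v,W[v,u].round(4))
E
```

```text
dot [nan nan nan] 1629
pad (array([589.9,  47.8]), array([99.9, 11.8]), 3.5) [0.5903 0.0489 0.0733]
nose (array([607.5, 226.5]), array([48.8, 42.6]), 79.2) [0.582 0.202 0.016] [0.632 0.253 0.049]
0.03 20 (array([591.3, 241.1]), array([21.6,  0.5]), 81.4)
0.04 1413 (array([607.5, 226.5]), array([48.8, 42.6]), 79.2)
0.05 241 (array([608.7, 228.6]), array([43.8, 10.3]), 82.1)
322 140 [0.6073 0.2116 0.0472]
326 120 [0.609  0.2285 0.0462]
302 112 [0.5899 0.2321 0.0116]
345 118 [0.6253 0.2312 0.0432]
316 93 [0.5987 0.2496 0.0411]
```

```bash
python3 -m pendant '{"translation":[[0.1,0.57,-2],[0.1,0.57,-4],[0.1,0.57,-6],[0.1,0.57,-6.7],[0.1,0.57,-6.7],[0.1,0.57,-6.7]],"delta_rot":[[0,0,0],[0,0,0],[0,0,0],[0,0,0],[0,0,0],[0,0,0]]}'
python3 -m pendant '{"translation":[[0,0,0],[0,0,0],[0,0,0],[0,0,0],[0,0,0],[0,0,0],[0,0,0],[0,0,0]],"delta_rot":[[0,0,0],[0,0,0],[0,0,0],[0,0,0],[0,0,0],[0,0,0],[0,0,0],[0,0,0]]}' 0 40
python3 - <<'E'
import numpy as np
C=np.array([.5868,.0873])
from bench import get_obs
p=get_obs()["tcp_pos"][:2];r=p-C;print(np.hypot(*r),np.degrees(np.arctan2(r[1],r[0])))
for a in list(range(10,80,10))+[77.6]:
    t=np.radians(a);q=C+np.array([[np.cos(t),-np.sin(t)],[np.sin(t),np.cos(t)]])@r;print(a,((q-p)/.025).round(2),round(a/5,2))
E
```

```text
clock: 3.08
tcp_pos: [0.5819, 0.1895, 0.066]
orientation: [2.13, 2.307, 0.005]
contact_force: [-0.2, 0.6, -0.4]
grip_width: 0.0854
gripper_force: 0.0
clock: 4.08
tcp_pos: [0.5805, 0.189, 0.0641]
orientation: [2.13, 2.309, 0.0]
contact_force: [-2.8, -1.4, 4.9]
grip_width: 0.013
gripper_force: 39.0
0.10185784008280262 93.54652522016984
10 [-0.7  -0.11] 2.0
20 [-1.38 -0.33] 4.0
30 [-2.   -0.67] 6.0
40 [-2.55 -1.11] 8.0
50 [-3.03 -1.65] 10.0
60 [-3.4  -2.25] 12.0
70 [-3.66 -2.91] 14.0
77.6 [-3.77 -3.44] 15.52
```

```bash
python3 -m pendant '{"translation":[[-0.35,-0.04,0],[-0.7,-0.11,0],[-1.04,-0.21,0],[-1.38,-0.33,0],[-1.7,-0.49,0],[-2,-0.67,0],[-2.28,-0.88,0],[-2.55,-1.11,0],[-2.8,-1.37,0],[-3.03,-1.65,0],[-3.23,-1.94,0],[-3.4,-2.25,0]],"delta_rot":[[0,0,1],[0,0,2],[0,0,3],[0,0,4],[0,0,5],[0,0,6],[0,0,7],[0,0,8],[0,0,9],[0,0,10],[0,0,11],[0,0,12]]}'
python3 -m pendant '{"translation":[[-0.08,-0.2,0],[-0.15,-0.4,0],[-0.21,-0.54,0],[-0.26,-0.66,0],[-0.3,-0.8,0],[-0.33,-0.93,0],[-0.36,-1.06,0],[-0.38,-1.19,0],[-0.38,-1.19,0],[-0.38,-1.19,0]],"delta_rot":[[0,0,0.6],[0,0,1.2],[0,0,1.6],[0,0,2],[0,0,2.4],[0,0,2.8],[0,0,3.2],[0,0,3.52],[0,0,3.52],[0,0,3.52]]}'
```

```text
clock: 5.58
tcp_pos: [0.4958, 0.1325, 0.064]
orientation: [0.687, 3.065, 0.001]
contact_force: [1.0, -1.9, 2.3]
grip_width: 0.0129
gripper_force: 39.8
clock: 6.82
tcp_pos: [0.4866, 0.1033, 0.064]
orientation: [0.213, 3.133, 0.001]
contact_force: [2.6, 2.3, 0.8]
grip_width: 0.0129
gripper_force: 40.5
```

```bash
python3 -m pendant '{"translation":[[0,0,0],[0,0,0],[0,0,0],[0,0,2],[0,0,4],[0,0,6.5],[0,-0.5,6.5],[0,-0.5,6.5],[0,-0.5,6.5]],"delta_rot":[[0,0,0],[0,0,0],[0,0,0],[0,0,0],[0,0,0],[0,0,0],[0,0,0],[0,0,0],[0,0,0]]}' 1
python3 - <<'E'
from h import *
c=calibration("wrist");p,d=grab_frame("wrist");cv2.imwrite("pics/w2.png",p[...,::-1]);W=cloud(d,c);np.save("pics/w2.npy",W)
S=W.reshape(-1,3);T=S[(S[:,2]>.092)&(S[:,2]<.107)&(np.hypot(S[:,0]-.488,S[:,1]-.102)<.03)];print("post",len(T),T.mean(0).round(4))
T=S[(S[:,2]>.068)&(S[:,2]<.0765)&(np.hypot(S[:,0]-.63,S[:,1]-.08)<.06)];print("pad?",len(T),rect(T) if len(T)>5 else"")
E
```

```text
clock: 7.95
tcp_pos: [0.485, 0.0901, 0.225]
orientation: [-0.214, -3.132, 0.001]
contact_force: [0.4, -0.9, -0.1]
grip_width: 0.0856
gripper_force: 0.0
post 299 [0.4873 0.1027 0.0996]
pad? 2627 (array([650.4,  75.8]), array([99.8, 60.9]), 80.6)
```

View pics/w2.png

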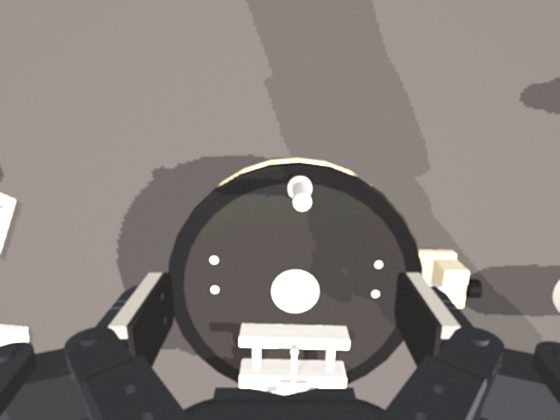

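The post is now at (300,185), the pad at (294,337) and the nose at (450,275). The fingertip hides the bosses, so I'll check the angle numerically and with a sharper view of the nose and bosses.

```bash
python3 -m pendant '{"translation":[[0,0,0],[1.2,0,0],[2.4,-1.5,2],[3.2,-3,2],[3.2,-3,2],[3.2,-3,2]],"delta_rot":[[0,0,0],[0,0,0],[0,0,0],[0,0,0],[0,0,0],[0,0,0]]}'
python3 - <<'E'
from h import *
W=np.load("pics/w2.npy")
A=W[320:352,230:360].reshape(-1,3);A=A[(A[:,2]>.07)&(A[:,2]<.077)];r=rect(A);print("pad",r)
v=np.array([r[0][0]-487.3,r[0][1]-102.7]);print("post->pad",np.hypot(*v),np.degrees(np.arctan2(v[1],v[0])))
c=calibration("wrist");p,d=grab_frame("wrist");W=cloud(d,c)
t,dt=grab_frame("top");Wt=cloud(dt,calibration("top"))
a=cv2.resize(p[150:350,300:560],(520,400));b=cv2.resize(t[150:235,200:330],(520,340),interpolation=cv2.INTER_CUBIC)
cv2.imwrite("pics/c3.png",np.vstack([cv2.resize(p,(520,300)),b[:300]])[...,::-1])
E
```

```text
clock: 8.75
tcp_pos: [0.5654, 0.0161, 0.2756]
orientation: [-0.212, -3.133, -0.001]
contact_force: [0.0, 0.4, 0.6]
grip_width: 0.0852
gripper_force: 0.0
pad (array([626.,  80.]), array([99.5, 11.4]), 80.6)
post->pad 140.54529518984262 -9.2947715699696
```

View pics/c3.png

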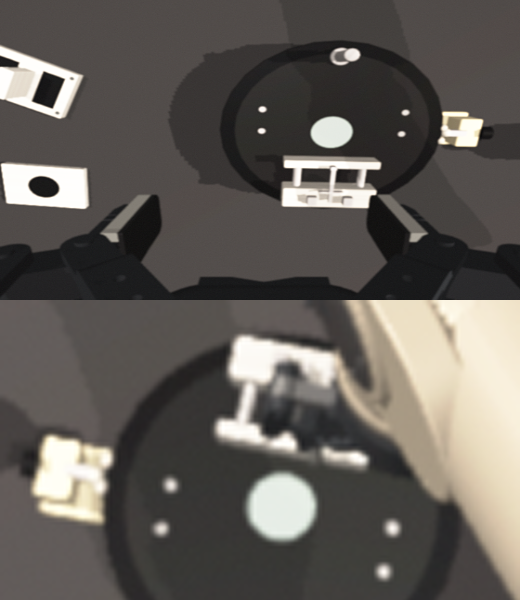

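```bash
python3 - <<'E'
from h import *
c=calibration("wrist");p,d=grab_frame("wrist");W=cloud(d,c)
m=np.zeros(d.shape,bool);m[145:215,470:535]=True;m&=(p[...,0]>130)&(W[...,2]>.015)
S=W[m];print("nose",rect(S),S.mean(0).round(4))
T=S[S[:,2]>.045];print("plunger",len(T),rect(T),S[:,2].max())
A=W[215:245,295:420].reshape(-1,3);A=A[(A[:,2]>.07)&(A[:,2]<.077)];print("pad",rect(A))
cv2.imwrite("pics/c4.png",cv2.resize(p[130:240,430:550],(600,550),interpolation=cv2.INTER_CUBIC)[...,::-1])
E
```

```text
nose (array([606.1, 224.2]), array([57. , 42.9]), 69.8) [0.6076 0.2305 0.0398]
plunger 283 (array([598.9, 218.5]), array([31.8, 42.8]), 84.3) 0.052371478181862025
pad (array([626.4,  79.9]), array([99.8, 11. ]), 80.3)
```

View pics/c4.png

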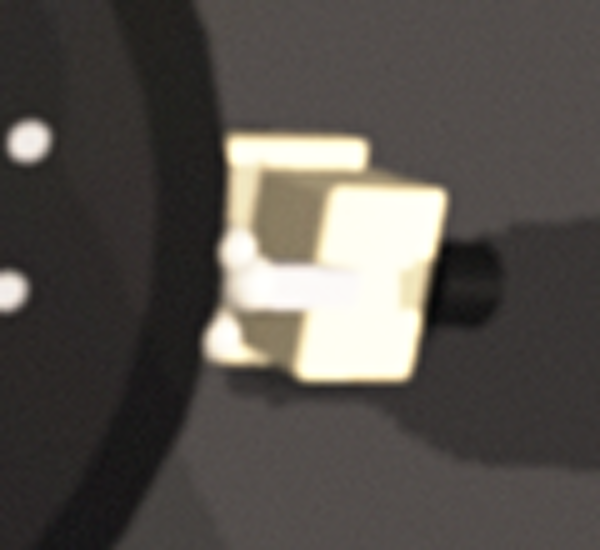

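The nose tip at (240,287) in the crop sits between the two bosses, at (238,250) and (222,335), so the stage is in its detent with base yaw about −9.4° and axis (0.5865, 0.0866). Next I'll move over to the holder.

```bash
python3 -m pendant '{"translation":[[-2.6,-10.2,-1.8],[-2.6,-10.2,-1.8],[-2.6,-10.2,-1.8],[-2.6,-10.2,-1.8],[-2.6,-10.2,-1.8],[-2.6,-10.2,-1.8],[-2.6,-10.2,-1.8],[-2.6,-10.2,-1.8]],"delta_rot":[[0,0,-5.6],[0,0,-5.6],[0,0,-5.6],[0,0,-5.6],[0,0,-5.6],[0,0,-5.6],[0,0,-5.6],[0,0,-5.6]]}'
python3 - <<'E'
from h import *
c=calibration("wrist");p,d=grab_frame("wrist");W=cloud(d,c).reshape(-1,3);cv2.imwrite("pics/w5.png",p[...,::-1])
o=get_obs();print(o["tcp_pos"],o["orientation"])
near=np.hypot(W[:,0]-.477,W[:,1]+.243)<.075
for z0,z1 in((.044,.056),(.008,.016)):
    S=W[near&(W[:,2]>z0)&(W[:,2]<z1)];print(len(S),S.mean(0).round(4),rect(S))
E
```

```text
clock: 9.9
tcp_pos: [0.5019, -0.2373, 0.2318]
orientation: [0.96, 2.991, 0.001]
contact_force: [0.4, 0.1, -0.1]
grip_width: 0.0854
gripper_force: 0.0
[ 0.5017115  -0.23773392  0.23174366] [9.60543407e-01 2.99041981e+00 4.98574876e-04]
756 [ 0.4749 -0.241   0.0502] (array([ 475.5, -241.4]), array([14. , 40.1]), 56.3)
6708 [ 0.4742 -0.2402  0.0125] (array([ 475.4, -241.6]), array([100.4,  70.2]), 56.1)
```

```bash
python3 -m pendant '{"translation":[[-1.05,-0.15,-1],[-1.05,-0.15,-3],[-1.05,-0.15,-5],[-1.05,-0.15,-7],[-1.05,-0.15,-8],[-1.05,-0.15,-8.5],[-1.05,-0.15,-8.5],[-1.05,-0.15,-8.5]],"delta_rot":[[0,0,0.36],[0,0,0.36],[0,0,0.36],[0,0,0.36],[0,0,0.36],[0,0,0.36],[0,0,0.36],[0,0,0.36]]}'
python3 -m pendant '{"translation":[[0,0,0],[0,0,0],[0,0,0],[0,0,0],[0,0,0],[0,0,0],[0,0,0],[0,0,0],[0,0,0]],"delta_rot":[[0,0,0],[0,0,0],[0,0,0],[0,0,0],[0,0,0],[0,0,0],[0,0,0],[0,0,0],[0,0,0]]}' 0 100
```

```text
clock: 10.95
tcp_pos: [0.4757, -0.2435, 0.02]
orientation: [0.917, 3.002, -0.0]
contact_force: [0.3, -0.3, 0.1]
grip_width: 0.0854
gripper_force: 0.0
clock: 12.08
tcp_pos: [0.475, -0.2432, 0.0193]
orientation: [0.918, 3.004, -0.0]
contact_force: [-0.6, 0.9, 4.1]
grip_width: 0.0124
gripper_force: 97.8
```

Grip is good. I'll lift, turn −155.4° so the camera side faces the jaw, and hover the holder in front of the pad.

```bash
python3 -c "
from bench import *;print(get_obs()['joints'].round(2))"; python3 -m pendant '{"translation":[[0,0,2],[0,0,4],[0,0,5.2],[2,3,5.2],[3,5,5.2],[3.5,7,5.2],[3.7,9,5.2],[3.8,11,5.2],[3.8,12,5.2],[3.8,13.25,5.2],[3.8,13.25,5.2],[3.8,13.25,5.2]],"delta_rot":[[0,0,0],[0,0,0],[0,0,-2],[0,0,-4],[0,0,-6],[0,0,-8],[0,0,-10],[0,0,-12],[0,0,-14],[0,0,-16],[0,0,-18],[0,0,-20]]}'
python3 -m pendant '{"translation":[[0,0,0],[0,0,0],[0,0,0],[0,0,0],[0,0,0],[0,0,0],[0,0,0],[0,0,0]],"delta_rot":[[0,0,-2],[0,0,-4],[0,0,-6],[0,0,-8],[0,0,-10],[0,0,-11.1],[0,0,-11.1],[0,0,-11.1]]}'
python3 - <<'E'
from h import *
print(get_obs()["joints"].round(2))
c=calibration("wrist");p,d=grab_frame("wrist");np.save("pics/w6.npy",cloud(d,c));cv2.imwrite("pics/w6.png",p[...,::-1])
E
```

```text
[ 0.87  0.64 -0.66  2.01  0.61  0.7   0.8 ]
clock: 13.58
tcp_pos: [0.5687, 0.0883, 0.1478]
orientation: [-2.894, -1.221, 0.003]
contact_force: [0.4, 0.2, -4.6]
grip_width: 0.0125
gripper_force: 98.7
clock: 14.58
tcp_pos: [0.5692, 0.0879, 0.1483]
orientation: [3.131, -0.257, -0.002]
contact_force: [-0.4, 0.4, -3.7]
grip_width: 0.0123
gripper_force: 98.7
[-0.07  0.42 -0.24  1.86  0.13  0.88 -2.11]
```

View pics/w6.png

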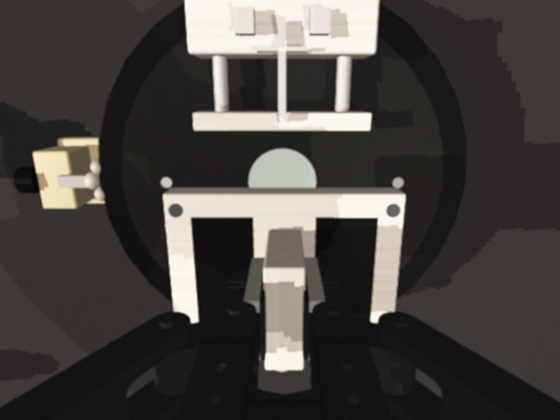

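The holder is at the bottom with its front edge at row 193, the pad at rows 113–130, and the pointer arm and index blocks at the top. Next I'll measure both in the base frame.

```bash
python3 - <<'E'
from h import *
W=np.load("pics/w6.npy");a=np.radians(-9.4);C=np.array([.5865,.0866])
B=W.copy();B[...,:2]=(W[...,:2]-C)@np.array([[np.cos(a),-np.sin(a)],[np.sin(a),np.cos(a)]])
P=W[180:325,150:415].reshape(-1,3);P=P[(P[:,2]>.132)&(P[:,2]<.15)];print("plate z",np.median(P[:,2]),rect(P))
D=W[105:135,185:380].reshape(-1,3);D=D[(D[:,2]>.068)&(D[:,2]<.078)];print("pad",rect(D))
def e(name,r,c,z):
    Q=B[r[0]:r[1],c[0]:c[1]].reshape(-1,3);Q=Q[(Q[:,2]>z[0])&(Q[:,2]<z[1])]*1000
    print(name,np.percentile(Q,[.5,50,99.5],axis=0).round(1).tolist())
e("plate",(180,325),(150,415),(.132,.15));e("pad",(105,135),(185,380),(.068,.078))
e("blocks",(0,45),(225,340),(.078,.1));e("bar?",(35,60),(240,325),(.074,.12))
o=get_obs();print("tcp base",(np.array(o["tcp_pos"][:2])-C)@np.array([[np.cos(a),-np.sin(a)],[np.sin(a),np.cos(a)]])*1000)
E
```

```text
plate z 0.14162892354294782 (array([573.2,  87.7]), array([100.4,  61.3]), 80.8)
pad (array([629.1,  79.9]), array([99.8, 13.6]), 80.2)
plate [[-41.1, -50.4, 132.9], [-1.4, -0.9, 141.6], [17.0, 48.2, 146.0]]
pad [[36.2, -48.9, 72.3], [41.2, -1.2, 74.4], [46.1, 49.6, 76.1]]
blocks [[80.2, -25.2, 78.1], [90.2, 0.3, 84.1], [100.2, 24.1, 86.2]]
bar? [[73.3, -22.2, 74.2], [80.5, -0.2, 76.7], [85.3, 21.9, 84.8]]
tcp base [-17.10746219  -1.5550007 ]
```

```bash
python3 -m pendant '{"translation":[[0.01,0.055,-1],[0.01,0.055,-2],[0.01,0.055,-2.7],[0.01,0.055,-3],[0.01,0.055,-3.1],[0.01,0.055,-3.14],[0.01,0.055,-3.18],[0.01,0.055,-3.18]],"delta_rot":[[0,0,-0.06],[0,0,-0.06],[0,0,-0.06],[0,0,-0.06],[0,0,-0.06],[0,0,-0.06],[0,0,-0.06],[0,0,-0.06]]}'; python3 -c "
from bench import *;print(get_obs()['moment'])"
```

```text
clock: 15.62
tcp_pos: [0.5701, 0.0893, 0.0697]
orientation: [-3.13, 0.268, -0.001]
contact_force: [-0.4, -0.1, -3.0]
grip_width: 0.0124
gripper_force: 98.8
[-0.01727101 -0.03515252  0.0593969 ]
```

```bash
python3 -m pendant '{"translation":[[0,0,-0.03],[0,0,-0.06],[0,0,-0.06],[0,0,-0.06]],"delta_rot":[[0,0,0],[0,0,0],[0,0,0],[0,0,0]]}'; python3 -c "
from bench import *;print(get_obs()['moment'])"
```

```text
clock: 16.12
tcp_pos: [0.5702, 0.0893, 0.0692]
orientation: [3.13, -0.268, 0.001]
contact_force: [-4.6, -1.7, 9.4]
grip_width: 0.0125
gripper_force: 100.8
[-0.21723107  0.90888202 -0.04016645]
```

```bash
python3 -m pendant '{"translation":[[0.15,-0.025,0.02],[0.3,-0.05,0.02],[0.45,-0.075,0.02],[0.59,-0.098,0.02],[0.59,-0.098,0.02],[0.59,-0.098,0.02]],"delta_rot":[[0,0,0],[0,0,0],[0,0,0],[0,0,0],[0,0,0],[0,0,0]]}'; cat > m.py <<'E'
from h import *
c=calibration("wrist");p,d=grab_frame("wrist");o=get_obs();print("moment",o["moment"].round(2))
import sys;cv2.imwrite(f"pics/{sys.argv[1]}.png",p[...,::-1]);W=cloud(d,c)
a=np.radians(-9.4);C=np.array([.5865,.0866]);R=np.array([[np.cos(a),-np.sin(a)],[np.sin(a),np.cos(a)]])
B=W.copy();B[...,:2]=(W[...,:2]-C)@R;B*=1000;np.save("pics/B.npy",B)
print("tcp base",((np.array(o["tcp_pos"][:2])-C)@R*1000).round(1))
def e(name,x,y,z):
    Q=B.reshape(-1,3);m=np.ones(len(Q),bool)
    for i,(lo,hi) in enumerate((x,y,z)):m&=(Q[:,i]>lo)&(Q[:,i]<hi)
    Q=Q[m]
    if len(Q)>10:print(name,len(Q),np.percentile(Q,[1,50,99],axis=0).round(1).tolist(),rect(Q/1000))
e("plate",(-30,75),(-60,60),(58,66));e("pad",(25,66),(-60,60),(70,78))
e("blocks/bar",(60,125),(-40,40),(79,110))
E
python3 m.py w7
```

```text
clock: 16.88
tcp_pos: [0.5846, 0.0876, 0.0693]
orientation: [-3.13, 0.267, -0.0]
contact_force: [-4.3, 0.5, 5.5]
grip_width: 0.0126
gripper_force: 100.1
moment [ 0.17  0.84 -0.07]
tcp base [-2.1  0.7]
plate 23215 [[-24.6, -47.8, 59.1], [14.5, 0.8, 62.6], [67.8, 49.9, 65.7]] (array([23.3,  0.9]), array([100.6, 103.8]), 89.4)
pad 7098 [[36.3, -48.3, 70.6], [41.6, -0.4, 74.4], [46.3, 48.8, 75.8]] (array([41.1,  0.2]), array([100.5,  10.6]), 89.9)
blocks/bar 4949 [[61.4, -23.5, 79.6], [88.0, 0.1, 84.0], [97.0, 23.8, 85.9]] (array([78.7,  0.2]), array([37.3, 48.5]), 0.1)
```

View pics/w7.png

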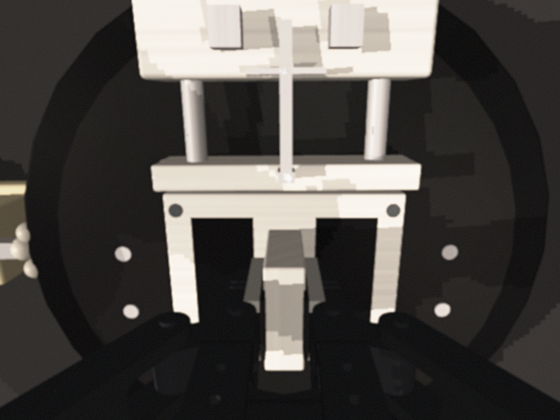

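The plate's front edge spans columns 164–405 at row 193 and the pad spans 153–420 just ahead of it; the gap is a few mm. I'll refine the lateral offset and the angle from the cloud.

```bash
cat > f.py <<'E'
from h import *
B=np.load("pics/B.npy");Q=B.reshape(-1,3)
def edges(n,x,z):
    S=Q[(Q[:,0]>x[0])&(Q[:,0]<x[1])&(abs(Q[:,1])<58)&(Q[:,2]>z[0])&(Q[:,2]<z[1])]
    ys=[(S[abs(S[:,0]-k)<.6][:,1].min(),S[abs(S[:,0]-k)<.6][:,1].max()) for k in np.arange(x[0]+3,x[1]-3,1.5)]
    fr=[];bk=[]
    for y in np.arange(-44,45,2.):
        T=S[abs(S[:,1]-y)<1]
        if len(T):fr.append((y,T[:,0].max()));bk.append((y,T[:,0].min()))
    for t,g in(("max x",fr),("min x",bk)):
        g=np.array(g);k=np.polyfit(g[:,0],g[:,1],1);print(n,t,k[1].round(2),"slope deg",np.degrees(k[0]).round(2))
    print(n,"y edges",np.median(ys,0).round(2),"mid",np.median(ys,0).mean().round(2))
import sys
f=float(sys.argv[1])
edges("plate",(f-15,f+4),(59,66));edges("pad",(f,f+16),(71,78))
E
python3 f.py 33
```

```text
plate max x 32.19 slope deg 0.37
plate min x 18.09 slope deg 0.01
plate y edges [-48.71  50.77] mid 1.03
pad max x 46.13 slope deg 0.05
pad min x 36.25 slope deg 0.13
pad y edges [-49.75  49.9 ] mid 0.08
```

```bash
python3 -m pendant '{"translation":[[-0.006,-0.038,0],[-0.006,-0.038,0],[0.05,-0.05,0],[0.11,-0.058,0],[0.19,-0.07,0],[0.27,-0.084,0],[0.27,-0.084,0]],"delta_rot":[[0,0,0.05],[0,0,0.05],[0,0,0.05],[0,0,0.05],[0,0,0.05],[0,0,0.05],[0,0,0.05]]}';python3 m.py w8; python3 f.py 39
```

```text
clock: 17.8
tcp_pos: [0.5886, 0.0862, 0.0693]
orientation: [3.131, -0.259, -0.008]
contact_force: [-13.3, 2.2, 16.7]
grip_width: 0.0124
gripper_force: 102.1
moment [0.52 2.79 0.07]
tcp base [ 2.1 -0.1]
plate 21078 [[-20.7, -48.4, 60.3], [16.3, -0.2, 62.7], [68.8, 49.3, 65.7]] (array([25.4,  0.5]), array([ 99.7, 100.3]), 0.4)
pad 6974 [[36.5, -48.2, 70.5], [41.9, 0.6, 74.4], [46.6, 49.1, 75.8]] (array([41.4,  0.7]), array([ 10.5, 100.1]), 0.4)
blocks/bar 4724 [[61.3, -22.9, 79.8], [88.3, 0.8, 84.0], [97.0, 24.4, 85.9]] (array([91. ,  3.7]), array([48.1, 44.6]), 48.4)Traceback (most recent call last):
  File "f.py", line 15, in <module>
    edges("plate",(f-15,f+4),(59,66));edges("pad",(f,f+16),(71,78))
    ~~~~~^^^^^^^^^^^^^^^^^^^^^^^^^^^^
  File "f.py", line 5, in edges
    ys=[(S[abs(S[:,0]-k)<.6][:,1].min(),S[abs(S[:,0]-k)<.6][:,1].max()) for k in np.arange(x[0]+3,x[1]-3,1.5)]
         ~~~~~~~~~~~~~~~~~~~~~~~~~~~~^^
    return umr_minimum(a, axis, None, out, keepdims, initial, where)
ValueError: zero-size array to reduction operation minimum which has no identity
```

```bash
python3 -m pendant '{"translation":[[0,0,0.02],[0,0,0.04],[0,0,0.04]],"delta_rot":[[0,0,0],[0,0,0],[0,0,0]]}';python3 m.py w9; cat > t.py <<'E'
from h import *
Q=np.load("pics/B.npy").reshape(-1,3)
import sys
f=float(sys.argv[1])
def pl(n,x,y,z):
    S=Q[(Q[:,0]>x[0])&(Q[:,0]<x[1])&(abs(Q[:,1])>y[0])&(abs(Q[:,1])<y[1])&(Q[:,2]>z[0])&(Q[:,2]<z[1])]
    A=np.c_[S[:,:2],np.ones(len(S))];k=np.linalg.lstsq(A,S[:,2],rcond=None)[0];print(n,len(S),"dz/dx,dz/dy deg",np.degrees(k[:2]).round(2),"z at (20,0)",(k@[20,0,1]).round(2))
pl("plate",(f-55,f-1),(0,49),(58,66));pl("disc",(-60,60),(58,100),(46,54))
E
python3 t.py 36; python3 f.py 36
```

```text
clock: 18.23
tcp_pos: [0.589, 0.086, 0.0694]
orientation: [3.131, -0.258, -0.007]
contact_force: [-9.9, 3.0, 8.1]
grip_width: 0.0123
gripper_force: 100.3
moment [0.57 1.88 0.18]
tcp base [ 2.5 -0.2]
plate 20985 [[-20.2, -48.5, 60.5], [16.6, -0.3, 62.7], [68.5, 49.2, 65.8]] (array([25.4,  0.5]), array([ 99. , 100.5]), 0.2)
pad 6959 [[36.8, -48.2, 70.6], [42.2, -0.3, 74.4], [46.8, 49.1, 75.9]] (array([41.6,  0.3]), array([ 10.8, 100. ]), 0.2)
blocks/bar 4705 [[61.4, -23.0, 80.2], [88.3, 0.7, 84.1], [97.0, 24.4, 85.9]] (array([78.9,  3.8]), array([37.7, 70.5]), 1.8)
plate 18685 dz/dx,dz/dy deg [-0.38  0.06] z at (20,0) 62.68
disc 36815 dz/dx,dz/dy deg [-0.06  0.05] z at (20,0) 51.02Traceback (most recent call last):
  File "f.py", line 15, in <module>
    edges("plate",(f-15,f+4),(59,66));edges("pad",(f,f+16),(71,78))
    ~~~~~^^^^^^^^^^^^^^^^^^^^^^^^^^^^
  File "f.py", line 5, in edges
    ys=[(S[abs(S[:,0]-k)<.6][:,1].min(),S[abs(S[:,0]-k)<.6][:,1].max()) for k in np.arange(x[0]+3,x[1]-3,1.5)]
         ~~~~~~~~~~~~~~~~~~~~~~~~~~~~^^
    return umr_minimum(a, axis, None, out, keepdims, initial, where)
ValueError: zero-size array to reduction operation minimum which has no identity
```

```bash
sed -i 's/f+4),(59/f-1),(59/; s/np.arange(x\[0\]+3,x\[1\]-3,1.5)/np.arange(x[0]+3,x[1]-4,1.5)/' f.py; python3 -m pendant '{"translation":[[0,0,0],[0.1,-0.016,0],[0.2,-0.033,0],[0.3,-0.05,0],[0.4,-0.066,0],[0.4,-0.066,0],[0.4,-0.066,0]],"delta_rot":[[-0.02,-0.12,0],[-0.02,-0.12,0],[-0.02,-0.12,0],[-0.02,-0.12,0],[-0.02,-0.12,0],[-0.02,-0.12,0],[-0.02,-0.12,0]]}';python3 m.py w10;python3 t.py 46; python3 f.py 46
```

```text
clock: 19.15
tcp_pos: [0.5973, 0.0846, 0.0692]
orientation: [3.129, -0.257, 0.005]
contact_force: [-13.4, 2.4, 11.7]
grip_width: 0.0124
gripper_force: 101.3
moment [0.71 3.1  0.26]
tcp base [10.9 -0.2]
plate 20574 [[-11.8, -48.6, 60.5], [24.6, 0.1, 62.6], [68.2, 49.2, 65.6]] (array([29.6,  0.2]), array([100.5,  90.6]), 89.8)
pad 7241 [[29.7, -48.1, 70.5], [50.2, 0.1, 74.3], [55.0, 49.1, 76.3]] (array([41.9,  0.5]), array([ 26.5, 100. ]), 0.3)
blocks/bar 4742 [[61.4, -23.0, 80.9], [88.9, 0.7, 84.0], [100.8, 24.2, 85.9]] (array([89.5, -1. ]), array([44.6, 43.6]), 41.2)
plate 18388 dz/dx,dz/dy deg [-0.16  0.07] z at (20,0) 62.64
disc 33256 dz/dx,dz/dy deg [-0.08  0.05] z at (20,0) 51.02
plate max x 41.77 slope deg -0.24
plate min x 31.08 slope deg -0.03
plate y edges [-49.35  50.15] mid 0.4Traceback (most recent call last):
  File "f.py", line 15, in <module>
    edges("plate",(f-15,f-1),(59,66));edges("pad",(f,f+16),(71,78))
                                      ~~~~~^^^^^^^^^^^^^^^^^^^^^^^^
  File "f.py", line 5, in edges
    ys=[(S[abs(S[:,0]-k)<.6][:,1].min(),S[abs(S[:,0]-k)<.6][:,1].max()) for k in np.arange(x[0]+3,x[1]-4,1.5)]
         ~~~~~~~~~~~~~~~~~~~~~~~~~~~~^^
    return umr_minimum(a, axis, None, out, keepdims, initial, where)
ValueError: zero-size array to reduction operation minimum which has no identity
```

View pics/w10.png

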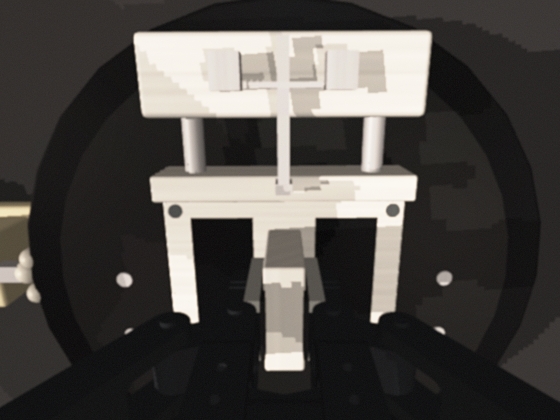

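The pointer bar (row 84) has just come inside the block ends (rows 48–90), with the jaw at about 8.8 mm. The plate is flat and flush, so I'll push about 4 mm more to the middle.

```bash
python3 -m pendant '{"translation":[[0.06,-0.01,0.01],[0.12,-0.02,0.01],[0.18,-0.03,0.01],[0.18,-0.03,0.01],[0.18,-0.03,0.01],[0.18,-0.03,0.01]],"delta_rot":[[-0.006,-0.04,0],[-0.006,-0.04,0],[-0.006,-0.04,0],[-0.006,-0.04,0],[-0.006,-0.04,0],[-0.006,-0.04,0]]}';python3 m.py w11;python3 t.py 46; python3 - <<'E'
from h import *
Q=np.load("pics/B.npy").reshape(-1,3)
for n,x,z in(("plate",(22,46),(59,66)),("pad",(50.5,57),(72,77))):
    S=Q[(Q[:,0]>x[0])&(Q[:,0]<x[1])&(abs(Q[:,1])<58)&(Q[:,2]>z[0])&(Q[:,2]<z[1])]
    print(n,len(S),np.percentile(S[:,1],[.3,99.7]).round(2))
S=Q[(Q[:,0]>40)&(Q[:,0]<66)&(Q[:,2]>72.5)&(Q[:,2]<76.5)&(abs(Q[:,1])>10)&(abs(Q[:,1])<48)];print("pad x",np.percentile(S[:,0],[2,50,98]).round(1))
for y in(-35,35):print(y,np.percentile(S[abs(S[:,1]-y)<8,0],[5,50,95]).round(2))
p=cv2.imread("pics/w11.png");cv2.imwrite("pics/c11.png",cv2.resize(p[20:220,130:430],(780,520),interpolation=cv2.INTER_CUBIC))
E
```

```text
clock: 19.95
tcp_pos: [0.6008, 0.084, 0.0693]
orientation: [3.129, -0.257, 0.007]
contact_force: [-15.9, 3.4, 14.1]
grip_width: 0.0127
gripper_force: 101.4
moment [0.85 3.67 0.3 ]
tcp base [14.5 -0.2]
plate 20460 [[-8.2, -48.5, 60.4], [28.0, 0.1, 62.6], [68.1, 49.2, 65.6]] (array([31.4,  0.4]), array([ 87.2, 100.5]), 0.2)
pad 7318 [[25.4, -48.0, 70.5], [53.6, 0.4, 74.4], [58.5, 49.0, 76.8]] (array([41.8,  0.4]), array([33.7, 99.9]), 0.2)
blocks/bar 4757 [[61.6, -23.0, 81.0], [90.3, 0.7, 84.0], [104.4, 24.3, 85.8]] (array([92.7,  3.2]), array([52.4, 43.9]), 44.8)
plate 18613 dz/dx,dz/dy deg [-0.16  0.06] z at (20,0) 62.65
disc 31797 dz/dx,dz/dy deg [-0.08  0.05] z at (20,0) 51.03
plate 11563 [-49.11  49.78]
pad 4214 [-48.87  49.84]
pad x [48.7 53.7 58.3]
-35 [49.18 53.86 58.28]
35 [48.82 53.52 57.98]
```

View pics/c11.png

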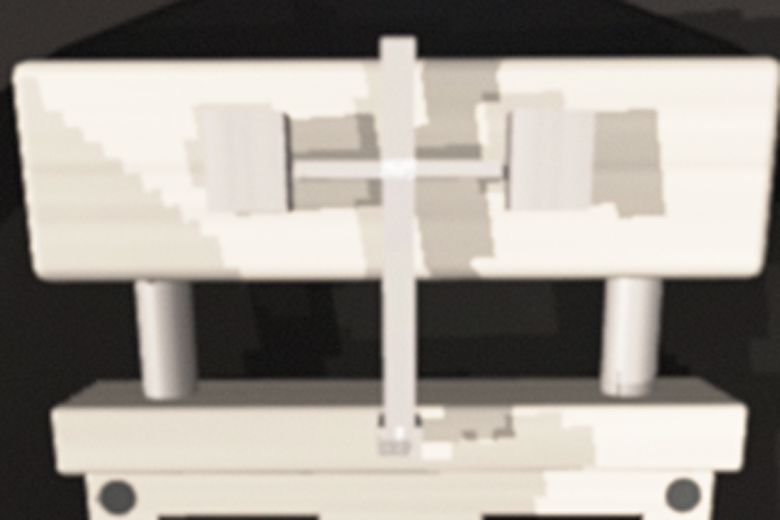

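The bar (row 168) sits almost midway between the block ends (rows 110–210), with the jaw at about 12.4 mm. I'll hold briefly, confirm it's steady, and hand in.

```bash
python3 -m pendant '{"translation":[[0,0,0],[0,0,0],[0,0,0],[0,0,0],[0,0,0],[0,0,0],[0,0,0],[0,0,0]],"delta_rot":[[0,0,0],[0,0,0],[0,0,0],[0,0,0],[0,0,0],[0,0,0],[0,0,0],[0,0,0]]}';python3 m.py w12 | grep -E "pad|tcp"; python3 -c "
from bench import *;print(hand_in())"
```

```text
clock: 21.0
tcp_pos: [0.6008, 0.084, 0.0693]
orientation: [3.129, -0.257, 0.007]
contact_force: [-17.1, 3.2, 14.4]
grip_width: 0.0125
gripper_force: 101.4
tcp base [14.5 -0.2]
pad 7312 [[25.4, -48.1, 70.4], [53.6, 0.5, 74.4], [58.5, 49.0, 76.6]] (array([41.9,  0.6]), array([ 33.7, 100.3]), 0.1)
the job is handed in; nothing more can be done
None
```

I handed the job in at 21 s: the stage is in its detent, and the holder lies flat and flush against the jaw, held with the pointer bar mid-index (jaw at about 12.4 mm) under a steady push; no verdict was returned.

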